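# Lock the board fixture with its bayonet pin

## Robot

A 6-joint arm with a two-finger parallel gripper is mounted at the origin on the work surface. World frame = base frame: x ahead of the robot, y to its left, z up, the work surface at z = 0. Lengths are in m, angles in rad, forces in N, time in s.
With the tool pointing down it reaches from about 0.425 to 1.125 m from the base axis. Payload 14.9 kg.
Tool frame: the origin (TCP) lies at the very end of the fingers, on their centre line; the grasp point (between the pads) lies 19 mm behind it; z points along the fingers, y is the line along which they close (so a half turn about z gives the same grasp; the last joint's range is limited). The gripper opens to 91 mm and grips with 3 to 60 N. Pads are 32 mm wide; open, the fingers measure 118 mm over their backs; the gripper's body (76 mm by 178 mm) begins 60 mm behind the grasp point.
Start: joints at [-1.373, 0.379, 1.734, -0, 1.028, -0.033], TCP at [0.16, -0.681, 0.214] pointing down, gripper open.
Joint ranges: [-2.77, 2.77], [-0.74, 2.19], [0, 2.66], [-1.06, 4.2], [0.31, 2.87], [-3.08, 3.08]. Speed limits (rad/s): [1.89, 1.89, 2.39, 3.14, 3.14, 3.14].

## Interface

Orientations are given as a rotation vector (axis times angle).
In Python, from station import r gives the robot as it stands. Calls block until the motion is done:
- r.move_to(position, orientation): joint-space move of the TCP to a pose.
- r.line_to(position, frame=None, max_speed=0.15, guard=None): straight line of the TCP; frame=None keeps the orientation; max_speed is the mean speed in m/s. With guard (N) it stops when the force on the tool has changed by that much, and returns True; else False.
- r.move_joints(angles): joint-space move.
- r.set_gripper(opening, grip_force=None): opening from 0.0 (shut) to 1.0 (fully open); grip_force is the grip in N (None keeps the last); returns when the fingers have stopped.
- r.wait(seconds).
- r.inverse_kinematics(position, orientation): joint angles nearest the present ones, or None.
- r.get_image(name): name is "side" or "top" or "wrist"; returns the picture (480x640x3 uint8, blue, green, red); there is no depth.
- r.camera_model(name): a dict with "fx", "fy", "cx", "cy" (pixels), "pose" (4x4, takes a point from camera to world coordinates); the wrist camera has in their place "T_tool_cam" (4x4, takes a point from camera to tool coordinates, whose origin is the TCP and whose axes are the flange's). Camera axes: x right, y down, z forward; pixel columns grow to the right and rows downward; lengths in m; the calibration is good to about 2 mm. A picture is of the moment at which its call begins: read the wrist's pose just before it. camera_model takes no time and is no camera call.
A pose or a line that the arm cannot do raises r.IKError and nothing moves.
- r.sign_off(): hands the job in; it is judged then, once.
Trained networks look in the newest picture that a camera, given by its name, has taken for a name from the list of things; names that differ only in an ending like _2 or _b are one class to them, and where a whole thing is asked for, a point or a joint stands for the part that bears it (a point fixed in the world has none). Each returns a list of dicts, best first, with "p" (0 to 1); they miss things now and then, are a little off and sometimes report something else, mostly with a low value. They report only what shows in the picture. A call takes as long as a camera call. They do not tell look-alikes from the thing itself.
- r.search_frame(camera, name): "point" ([column, row] in pixels, amid what is visible of it).
- r.silhouettes(camera, name): "pixels" (480x640 bool, what is visible of it) and "point" ([column, row] in pixels, amid what is visible of it).
Readings, each from a call of its own:
- r.get_time_s(): time.
- r.get_joint_pos(): joint angles.
- r.get_joint_vel(): joint speeds.
- r.get_tau(): joint torques, N m.
- r.get_tool_pos(): TCP position.
- r.get_eef_rot(): TCP orientation.
- r.get_ft_force(): force on the tool from outside, world axes, zero at the start.
- r.get_ft_torque(): the same for the moment, N m.
- r.get_width(): opening from 0.0 (shut) to 1.0 (fully open).
- r.get_finger_force(): force on a finger pad.
Only numpy, scipy, OpenCV 4.12 (cv2) and the standard library are available. Lean on these libraries where they do the work, as an engineer would, in place of code of your own. Each camera call takes 0.05 s, during which the arm holds its last target. There are 200 camera calls.

## Task

Take the steel locking pin from its sloped rack and start it into the bore of the lock boss tilted, lower edge first, then straighten it, slide it down and let go so that it stands upright in the bore. Then take it again by its red handle, line its two brass ears up with the slots of the boss, push it fully down and give it a quarter turn, so that it is locked with the handle across the slots; let go of it. Leave the two coils and the screwdriver where they lie.

Things in the scene. Friction and masses are not known exactly. Their poses are not given: they have to be found in the camera images.
- pin_mid (a point): Half-way point, on its axis, of the loose locking pin (0.25 kg, varies): round steel shaft 22 mm in diameter, 146 mm overall; this point is 73 mm from the foot. z runs along the pin from foot to handle; y along the handle bar and the two ears. The bare shaft 48 to 128 mm from the foot can be gripped. It starts lying in the rack, handle end 35 degrees up, handle bar level.
- pin_foot (a point): Centre of the pin's foot face, on its axis; axes as pin_mid. The foot has a 3 mm chamfer. The balance point is about 83 mm from the foot.
- pin_handle (a point): Centre of the pin's red cross handle, on the axis 137 mm from the foot; axes as pin_mid. The handle is a bar 70 mm long (y), 14 mm wide (x) and 18 mm tall (z), at the very top of the pin.
- pin: The pin again; origin at the centre of its foot face; axes as pin_mid. Its two brass ears stand out opposite each other along +y and -y, 40 to 48 mm from the foot, 38 mm over both tips, 9 mm wide (x).
- mouth (a point): Centre of the bore's mouth on top of the lock boss, 70 mm above the bench; z up (bore vertical), x along the pair of slots. The round bore is 23.2 mm wide and ends 64 mm below the mouth. With the ears resting across the cap the foot is 40 mm below the mouth; with the ears through the slots, on the floor of the hollow, it is 60 mm below.
- lock_boss: Dark steel square 62 mm wide, 20 mm tall; origin on its axis at its underside, 20 mm below the mouth; x along the slots. Two slots run out of the bore along +x and -x, 12 mm wide, 42 mm over both ends, yellow paint beyond their ends. The cap is 8 mm thick; under it is a hollow 12 mm high where the ears turn freely either way, with no stop.
- fixture: Fixed pale board fixture carrying the boss; deck 280 x 150 mm, 50 mm high; origin on the bore axis at bench height. x points to the far end of the deck (235 mm from the bore; the near edge is 45 mm behind it). The slots are at 45 degrees to x. A green circuit board begins 60 mm from the bore along x; its parts reach 75 mm above the bench.
- rack: Fixed sloped rack, black base 190 x 90 x 8 mm, grey V supports; origin under the base's centre. x points towards the pin's raised handle end. At the start the foot centre is 50 mm to -x and 35 mm up. The Vs hold the shaft 3 to 33 and 104 to 122 mm from the foot and reach 20 mm to either side; between them the shaft is free, with 30 mm or more of space beneath.
- coil0_mid (a point): Bystander: centre of the first coil, a black disc 42 mm across and 16 mm high with two flat copper leads reaching 75 mm from its centre along +x.
- coil1_mid (a point): Bystander: centre of the second coil, just like the first.
- driver_grip (a point): Bystander: middle of the handle of the blue screwdriver (130 mm) lying on the bench; x along it towards the tip.
Mind the look-alikes: they are no part of the job. There is more than one size of the pin; the job needs the smallest.

How it is judged:
By the outcome, as a careful person would: the job done as asked, in the order asked, and still so for the second after the job is handed in, with the robot touching nothing.
It also fails if it takes over 61 s, if anything falls off the work surface, if the arm or the gripper's body presses on something with over 40 N, if the wrist force passes 120 N, or if a joint passes its speed limit or range.

## Working session

There is one attempt and no reset: what is moved stays moved. The work goes in short steps, each a Python script; the robot and the scene stay as the last script left them, time stands still between calls to the robot, and variables do not carry over. Pictures are saved under pics/ and viewed, at most 10 in all, crops included, and the job is handed in when it is done.

```bash
mkdir -p pics; ls; python3 - <<'E'
from station import r
import cv2,numpy as np
for c in ["side","top"]:
    im=r.get_image(c); cv2.imwrite(f"pics/{c}0.png",im)
    m=r.camera_model(c); print(c,m["fx"],m["fy"],m["cx"],m["cy"],np.round(m["pose"],3).tolist())
    for n in ["pin","pin_handle","pin_foot","lock_boss","rack","mouth","fixture"]:
        print(n,[(np.round(d["point"]).tolist(),round(d["p"],2)) for d in r.search_frame(c,n)[:4]])
m=r.camera_model("wrist");print({k:np.round(v,3).tolist() for k,v in m.items()})
print(r.get_eef_rot(), r.get_time_s())
E
```

```text
pics
side 436.74155910384013 436.74155910384013 322.4676801386125 229.5889407584708 [[-0.941, -0.24, 0.237, 0.168], [-0.337, 0.662, -0.669, 0.741], [0.004, -0.71, -0.705, 0.914], [0.0, 0.0, 0.0, 1.0]]
pin [([389.0, 209.0], 0.97), ([304.0, 178.0], 0.96), ([353.0, 363.0], 0.81)]
pin_handle [([309.0, 180.0], 0.89), ([356.0, 362.0], 0.85), ([274.0, 303.0], 0.25)]
pin_foot [([352.0, 359.0], 0.93), ([388.0, 209.0], 0.83), ([308.0, 177.0], 0.79)]
lock_boss [([269.0, 305.0], 0.97)]
rack [([312.0, 206.0], 0.85)]
mouth [([272.0, 300.0], 0.65)]
fixture [([238.0, 301.0], 0.76)]
top 583.2937568064076 583.2937568064076 321.74280890977667 244.29733482903725 [[0.012, -0.998, 0.065, 0.341], [-1.0, -0.012, 0.007, -0.048], [-0.006, -0.065, -0.998, 1.384], [0.0, 0.0, 0.0, 1.0]]
pin [([424.0, 296.0], 0.97), ([409.0, 184.0], 0.71), ([194.0, 310.0], 0.68)]
pin_handle [([426.0, 296.0], 0.67), ([410.0, 182.0], 0.55)]
pin_foot [([422.0, 298.0], 0.89), ([414.0, 177.0], 0.75), ([196.0, 303.0], 0.67)]
lock_boss []
rack [([399.0, 205.0], 0.74)]
mouth [([219.0, 216.0], 0.73)]
fixture [([222.0, 179.0], 0.65), ([309.0, 220.0], 0.33)]
{'fx': 371.218, 'fy': 371.218, 'cx': 312.99, 'cy': 237.447, 'T_tool_cam': [[-0.0, -0.955, -0.295, 0.085], [1.0, -0.0, 0.001, -0.0], [-0.001, -0.295, 0.955, -0.17], [0.0, 0.0, 0.0, 1.0]]}
[ 3.12063758e+00  3.61781516e-01 -6.40970076e-05] 0.8
```

View pics/side0.png

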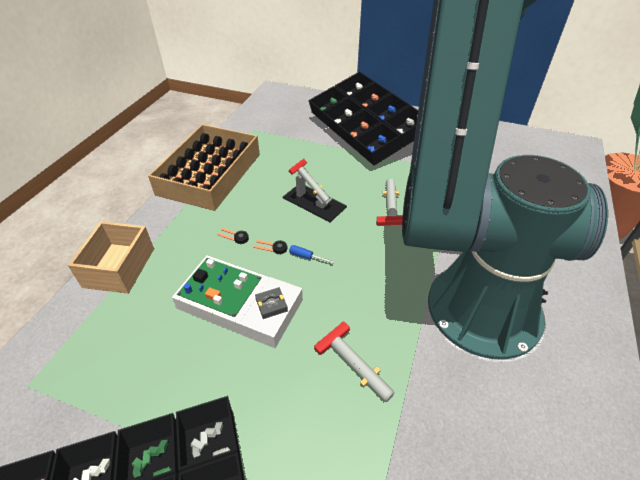

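View pics/top0.png

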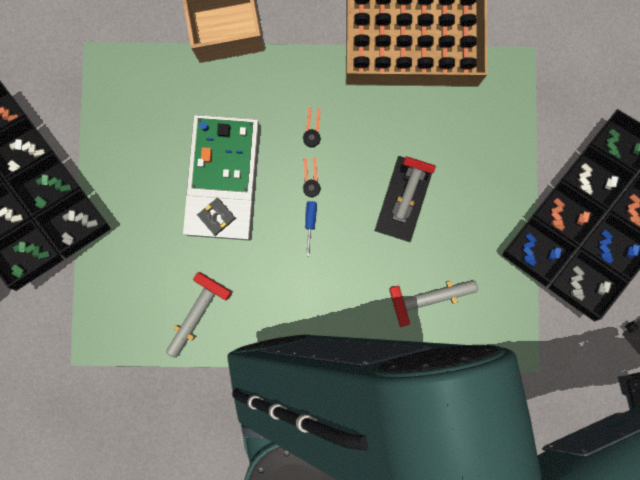

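The pin in the rack, at top (410,190) and side (310,183), is the smallest of the three. The boss is at top (215,215), and the two look-alikes lie loose on the bench. Next I'll get rough positions and check what the arm can reach.

```bash
cat > h.py <<'E'
from station import r
import numpy as np, cv2
from scipy.spatial.transform import Rotation as R
from scipy.optimize import least_squares
def cam(c, tp=None):
    m=r.camera_model(c)
    if c=="wrist":
        T=np.eye(4);T[:3,:3]=R.from_rotvec(tp[1]).as_matrix();T[:3,3]=tp[0]
        P=T@np.array(m["T_tool_cam"])
    else: P=np.array(m["pose"])
    return m,P
def ray(mp,px):
    m,P=mp; d=np.array([(px[0]-m["cx"])/m["fx"],(px[1]-m["cy"])/m["fy"],1.])
    return P[:3,3],P[:3,:3]@d
def onplane(mp,px,z):
    o,d=ray(mp,px); return o+d*(z-o[2])/d[2]
def proj(mp,X):
    m,P=mp; q=(np.atleast_2d(X)-P[:3,3])@P[:3,:3]
    return np.c_[m["fx"]*q[:,0]/q[:,2]+m["cx"],m["fy"]*q[:,1]/q[:,2]+m["cy"]]
def rot(az,tilt,flip=False):
    """tool z tilted from down by tilt towards azimuth az; tool x on the upper side (flip: lower)"""
    h=np.array([np.cos(az),np.sin(az),0]); u=np.array([0,0,1.])
    z=np.sin(tilt)*h-np.cos(tilt)*u; x=np.cos(tilt)*h+np.sin(tilt)*u
    if flip: x=-x
    return R.from_matrix(np.c_[x,np.cross(z,x),z]).as_rotvec()
def look():
    tp=(np.array(r.get_tool_pos()),np.array(r.get_eef_rot())); im=r.get_image("wrist"); return im,cam("wrist",tp)
E
python3 - <<'E'
from h import *
t=cam("top")
for n,p,z in [("rackc",(404,198),0.008),("boss",(214,215),.07),("deckfar",(226,118),.05),("hand",(419,165),.11),("foot",(400,216),.035),("edge_near",(218,239),.05)]:
    print(n,np.round(onplane(t,p,z),3))
B=onplane(t,(214,215),.07)[:2]
print(B)
for tilt in (60,65,70,75):
  for fl in (0,1):
    ok=[]
    for az in range(-180,180,15):
        Rm=rot(np.radians(az),np.radians(tilt),fl); zt=R.from_rotvec(Rm).as_matrix()[:,2]
        g=np.r_[B,.07+.037]; p=g+.019*zt
        q=r.inverse_kinematics(p,Rm); q2=r.inverse_kinematics(p+[0,0,.06],Rm)
        if q is not None and q2 is not None: ok.append((az,np.round(q,2).tolist()))
    print(tilt,fl,ok)
E
```

```text
rackc [ 0.543 -0.232  0.008]
boss [0.49  0.207 0.07 ]
deckfar [0.719 0.189 0.05 ]
hand [ 0.601 -0.251  0.11 ]
foot [ 0.496 -0.219  0.035]
edge_near [0.437 0.2   0.05 ]
[0.48971749 0.20710322]
60 0 [(-180, [0.25, 0.75, 1.69, 0.22, 1.73, -1.41]), (-165, [0.33, 0.77, 1.66, 0.06, 1.76, -1.53]), (-150, [0.4, 0.77, 1.66, -0.1, 1.76, -1.65]), (-135, [0.48, 0.75, 1.68, -0.27, 1.72, -1.77]), (-120, [0.55, 0.73, 1.73, -0.43, 1.66, -1.88]), (-105, [0.62, 0.7, 1.79, -0.59, 1.57, -1.96]), (-90, [0.68, 0.66, 1.88, -0.75, 1.47, -2.03]), (-75, [0.73, 0.62, 1.97, -0.92, 1.35, -2.07]), (0, [0.58, 0.41, 2.46, 3.84, 0.83, -1.78]), (15, [0.42, 0.39, 2.5, 3.33, 0.8, -1.62]), (30, [0.24, 0.39, 2.5, 2.8, 0.81, -1.48]), (45, [0.09, 0.4, 2.46, 2.31, 0.85, -1.34]), (60, [-0.01, 0.43, 2.39, 1.89, 0.92, -1.22]), (75, [-0.06, 0.47, 2.29, 1.55, 1.01, -1.13]), (90, [-0.07, 0.52, 2.19, 1.28, 1.13, -1.09]), (105, [-0.05, 0.57, 2.08, 1.05, 1.25, -1.07]), (120, [-0.01, 0.61, 1.98, 0.87, 1.37, -1.09]), (135, [0.05, 0.66, 1.88, 0.7, 1.49, -1.14]), (150, [0.11, 0.7, 1.8, 0.54, 1.59, -1.21]), (165, [0.18, 0.73, 1.73, 0.38,
[... 5717 characters left out ...]
1.66, -0.49, 1.88, 1.28]), (-105, [0.64, 0.82, 1.73, -0.66, 1.78, 1.21]), (-90, [0.71, 0.78, 1.82, -0.83, 1.67, 1.16]), (-75, [0.76, 0.74, 1.92, -1.01, 1.56, 1.15]), (0, [0.62, 0.59, 2.46, 3.78, 1.23, 1.51]), (15, [0.43, 0.59, 2.51, 3.32, 1.26, 1.56]), (30, [0.22, 0.59, 2.51, 2.83, 1.26, 1.59]), (45, [0.04, 0.59, 2.46, 2.38, 1.24, 1.64]), (60, [-0.07, 0.6, 2.38, 1.98, 1.24, 1.73]), (75, [-0.12, 0.62, 2.28, 1.65, 1.28, 1.83]), (90, [-0.12, 0.65, 2.16, 1.37, 1.36, 1.91]), (105, [-0.09, 0.69, 2.04, 1.15, 1.46, 1.95]), (120, [-0.04, 0.73, 1.93, 0.95, 1.58, 1.97]), (135, [0.02, 0.78, 1.83, 0.78, 1.69, 1.95]), (150, [0.09, 0.82, 1.73, 0.61, 1.8, 1.91]), (165, [0.17, 0.85, 1.66, 0.44, 1.89, 1.83])]
```

```bash
python3 - <<'E'
from h import *
az=np.radians(-17)
def p3(l): return [np.round(q,2).tolist() if q is not None else None for q in l]
print(p3([r.inverse_kinematics([.548,-.235,.07],rot(az,np.radians(15),f)) for f in (0,1)]))
r.move_to([.545,-.234,.26],rot(az,0)); print(r.get_time_s(),np.round(r.get_joint_pos(),2))
a,ma=look(); cv2.imwrite("pics/w_rack.png",a)
for n in ["pin_handle","pin_foot","pin_mid"]: print(n,[(np.round(d["point"],1).tolist(),round(d["p"],2)) for d in r.search_frame("wrist",n)[:3]])
np.savez("rack.npz",P=ma[1])
r.move_to([.49,.205,.24],rot(np.radians(0),0)); print(r.get_time_s(),np.round(r.get_joint_pos(),2))
b,mb=look(); cv2.imwrite("pics/w_boss.png",b); np.savez("boss.npz",P=mb[1])
for n in ["mouth","lock_boss"]: print(n,[(np.round(d["point"],1).tolist(),round(d["p"],2)) for d in r.search_frame("wrist",n)[:3]])
E
```

```text
[[-0.46, 0.36, 2.13, 0.11, 0.4, 1.31], [-0.46, 0.36, 2.13, 0.11, 0.4, -1.83]]
2.925 [-0.45  0.16  1.93 -0.    1.06  1.42]
pin_handle [([308.7, 165.6], 0.65), ([374.2, 379.4], 0.57), ([321.9, 200.4], 0.19)]
pin_foot [([371.3, 382.7], 0.82), ([311.6, 165.5], 0.78)]
pin_mid [([374.2, 379.3], 0.74), ([310.6, 166.9], 0.63)]
4.75 [ 0.35  0.08  2.06 -0.    1.01  1.92]
mouth [([316.2, 206.7], 0.69)]
lock_boss [([314.6, 206.5], 0.86)]
```

View pics/w_rack.png

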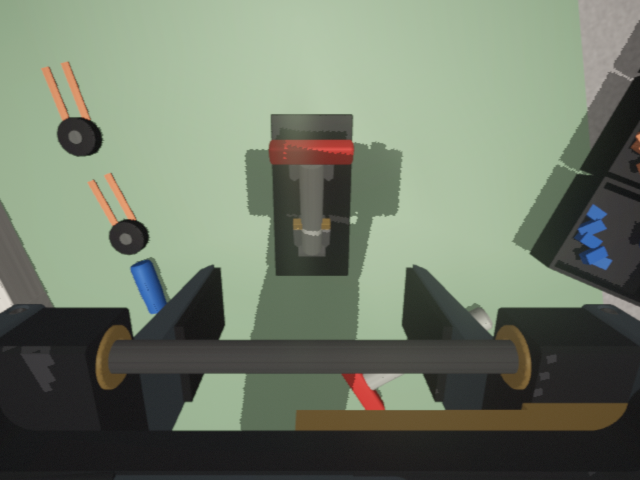

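View pics/w_boss.png

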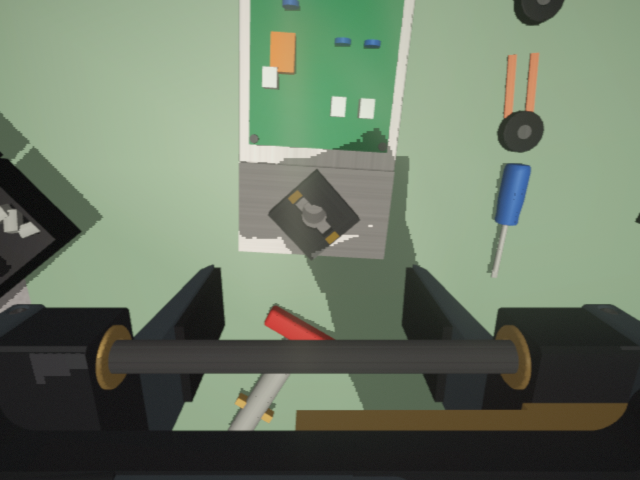

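```bash
cat >> h.py <<'E'
def saved(f): return r.camera_model("wrist"),np.load(f)["P"]
def rackpt(c,az,s,off=0):  # point on pin axis s from foot
    h=np.array([np.cos(az),np.sin(az),0]); u=np.array([0,0,1.]); t=np.radians(35)
    return np.r_[c,0]+h*(-.05)+u*.035+s*(np.cos(t)*h+np.sin(t)*u)
E
python3 - <<'E'
from h import *
ma=saved("rack.npz"); mb=saved("boss.npz")
C=[onplane(ma,p,.008) for p in [(271,114),(352,114),(349,275),(275,275)]]
for i in range(4): print(np.round(C[i],4), round(np.linalg.norm(C[i]-C[(i+1)%4]),4))
c=np.mean(C,0)[:2]; d=(C[0]+C[1]-C[2]-C[3]); az=np.arctan2(d[1],d[0]); print("rack",c,np.degrees(az))
for s in (0,.044,.1,.137): print(s,np.round(proj(ma,rackpt(c,az,s))[0],1))
h=rackpt(c,az,.137); l=np.array([-np.sin(az),np.cos(az),0])*.035
print("bar ends",np.round(proj(ma,[h+l,h-l]),1))
K=[onplane(mb,p,.07) for p in [(317,169),(268,214),(316,258),(359,216)]]
for i in range(4): print(np.round(K[i],4), round(np.linalg.norm(K[i]-K[(i+1)%4]),4))
print("boss c",np.mean(K,0),"bore",onplane(mb,(314,216),.07))
y1,y2=onplane(mb,(296,197),.07),onplane(mb,(334,238),.07); print((y1+y2)/2,np.degrees(np.arctan2(*(y1-y2)[[1,0]])))
e=[K[0]-K[1],K[3]-K[2]]; print([np.degrees(np.arctan2(v[1],v[0])) for v in e],[np.degrees(np.arctan2(v[1],v[0])) for v in (K[1]-K[2],K[0]-K[3])])
# fixture deck edges at z=.05: right edge (391,165)-(385,259), left (239,165)-(239,250)
f=[onplane(mb,p,.05) for p in [(410,0),(385,259),(240,0),(239,250)]]
print([np.degrees(np.arctan2(*(f[i]-f[i+1])[[1,0]])) for i in (0,2)])
E
python3 - <<'E'
import cv2
a=cv2.imread("pics/w_rack.png")[100:290,230:400];b=cv2.imread("pics/w_boss.png")[150:280,230:400]
a=cv2.resize(a,None,fx=2.3,fy=2.3,interpolation=cv2.INTER_CUBIC);b=cv2.resize(b,None,fx=2.3,fy=2.3,interpolation=cv2.INTER_CUBIC)
b=cv2.copyMakeBorder(b,0,a.shape[0]-b.shape[0],0,0,cv2.BORDER_CONSTANT);cv2.imwrite("pics/crops.png",cv2.hconcat([a,b]))
E
```

```text
[ 0.6478 -0.2184  0.008 ] 0.0874
[ 0.6222 -0.3019  0.008 ] 0.1876
[ 0.4422 -0.249   0.008 ] 0.0909
[ 0.4688 -0.1621  0.008 ] 0.1876
rack [ 0.54527162 -0.23284121] -16.915337183790573
0 [311.8 248.3]
0.044 [311.6 223.1]
0.1 [311.4 183.5]
0.137 [311.1 151.1]
bar ends [[269.1 151.2]
 [353.2 151. ]]
[0.5351 0.2009 0.07  ] 0.0622
[0.4933 0.2468 0.07  ] 0.0632
[0.4492 0.2016 0.07  ] 0.0584
[0.4913 0.1612 0.07  ] 0.0591
boss c [0.4922217 0.2026384 0.07     ] bore [0.49131045 0.20358987 0.07      ]
[0.48952043 0.20234612 0.07      ] 41.98641789655901
[np.float64(-47.695847797852934), np.float64(-43.86997839499494)] [np.float64(45.70032931945142), np.float64(42.10592289902365)]
[np.float64(-1.9716746148194728), np.float64(-3.6375714115702884)]
```

View pics/crops.png

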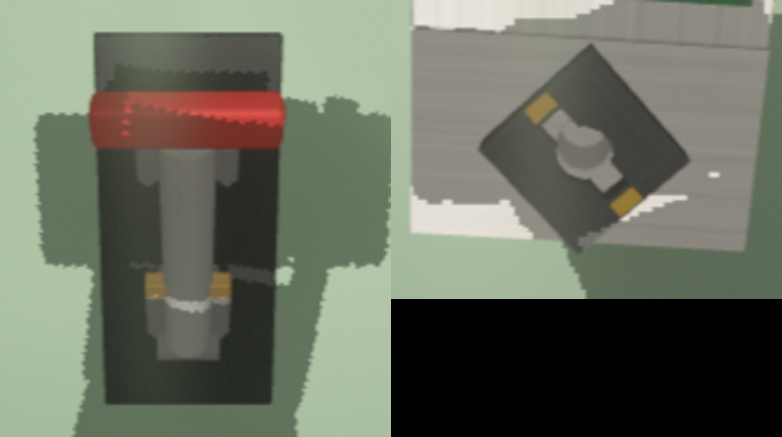

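Both views are clear. The rack fit puts the handle bar at columns 269–353, row 151, which matches the picture. The bore is at (314,216) and the slots run at about 42° in the world frame. Next I pick the pin and hover it tilted over the bore.

```bash
cat >> h.py <<'E'
RC=np.array([.54527,-.23284]); RAZ=np.radians(-16.9); BORE=np.array([.4911,.2036]); SLOT=np.radians(42.2)
SG=.077; AZ=np.radians(90); a20=np.radians(20)
def tcp_for(foot,az,lean,sg=SG):
    """tool pose holding the pin (axis 20deg off tool x) leaning 'lean' towards az with foot at foot"""
    h=np.array([np.cos(az),np.sin(az),0]); u=np.array([0,0,1.])
    rv=rot(az,np.radians(70)-lean); z=R.from_rotvec(rv).as_matrix()[:,2]
    ax=np.sin(lean)*h+np.cos(lean)*u
    return foot+sg*ax+.019*z, rv
def over(xF,zF,lean,az=AZ,b=None):
    b=BORE if b is None else b
    p=np.r_[b,.07+zF]+xF*np.array([np.cos(az),np.sin(az),0]); return tcp_for(p,az,lean)
E
python3 - <<'E'
from h import *
p,rv=tcp_for(rackpt(RC,RAZ,0),RAZ,np.radians(55)); z=R.from_rotvec(rv).as_matrix()[:,2]
r.set_gripper(.8)
r.move_to(p-.09*z,rv)
print(r.line_to(p,max_speed=.12,guard=15), np.round(np.array(r.get_tool_pos())-p,4))
r.set_gripper(0,30); print("w",r.get_width(),r.get_finger_force(),r.get_time_s())
r.line_to(p+[0,0,.10],max_speed=.15); print("w",r.get_width(),r.get_ft_force())
h,hr=over(-.001,.02,np.radians(15))
r.move_to(np.array(h)+[0,-.03,.08],hr); r.line_to(h,max_speed=.12)
print(r.get_time_s(),np.round(r.get_joint_pos(),2),r.get_width())
im,mp=look(); np.savez("hov.npz",P=mp[1]); cv2.imwrite("pics/hov_w.png",im)
s=r.get_image("side"); cv2.imwrite("pics/hov_s.png",s)
print(np.round(proj(cam("side"),[np.r_[BORE,.07],np.r_[BORE,.09]]),1))
c=cv2.resize(s[210:340,170:400],None,fx=1.7,fy=1.7); w=cv2.resize(im,(400,300))
cv2.imwrite("pics/hov.png",cv2.vconcat([w,cv2.resize(s[200:330,180:354],(400,299))]))
E
```

```text
False [ 0.0002 -0.      0.0005]
w 0.23371552414247934 29.999957978725433 8.7667
w 0.23376644743277103 [-0.78272411 -0.39387941 -2.35963242]
12.2583 [-0.01  0.36  2.2   1.19  1.08 -0.89] 0.23357187779669525
[[269.2 299.6]
 [268.5 294.5]]
```

View pics/hov.png

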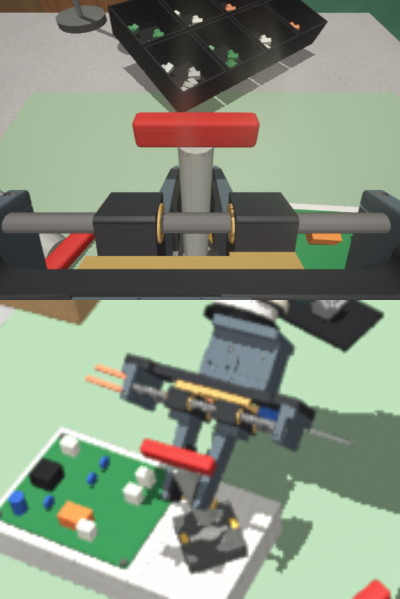

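The pin is held with the red handle up, and its foot hovers over the boss. Next I lower it tilted, with a force guard.

```bash
cat >> h.py <<'E'
def zF_now(lean):  # foot height rel. mouth and lateral, assuming the held geometry
    rv=rot(AZ,np.radians(70)-lean); z=R.from_rotvec(rv).as_matrix()[:,2]
    ax=np.array([0,np.sin(lean),np.cos(lean)])
    return np.array(r.get_tool_pos())-.019*z-SG*ax-np.r_[BORE,.07]
E
python3 - <<'E'
from h import *
L=np.radians(15)
mp=saved("hov.npz"); ax=np.array([0,np.sin(L),np.cos(L)])
f=np.r_[BORE,.09]+[0,-.001,0]; hd=f+.146*ax; print("handle top edges",np.round(proj(mp,[hd+[-.035,0,0],hd+[.035,0,0],f+.128*ax]),0).tolist())
f0=np.array(r.get_ft_force())
p,rv=over(-.001,-.004,L)
hit=r.line_to(p,max_speed=.03,guard=8)
print(hit,"foot mm",np.round(zF_now(L)*1000,2),np.round(np.array(r.get_ft_force())-f0,1),np.round(r.get_ft_torque(),2),r.get_time_s())
E
```

```text
handle top edges [[209.0, 181.0], [412.0, 181.0], [311.0, 224.0]]
False foot mm [-0.49 -1.01 -4.27] [-3.2  0.8 -1.8] [-0.83  0.56  0.47] 13.3083
```

The lower edge has entered the bore by 4 mm with only slight contact. Now I straighten it.

```bash
python3 - <<'E'
from h import *
b=BORE+[-.0006,0]
f0=np.array(r.get_ft_force())
for k in range(1,7):
    L=np.radians(15-2.5*k); p,rv=over(-.001+.001*k/6,-.004-.003*k/6,L,b=b)
    hit=r.line_to(p,rv,max_speed=.05,guard=25)
    print(hit,np.round(zF_now(L)*1000,2),np.round(np.array(r.get_ft_force()),1),round(r.get_width(),3))
    if hit: break
print(r.get_ft_torque(),r.get_time_s())
E
```

```text
False [-0.61 -0.99 -4.64] [-5.1  2.4 -2. ] 0.236
False [-0.56 -0.75 -5.19] [-2.9  1.8 -1.4] 0.233
False [-0.55 -0.51 -5.71] [-3.1  2.  -2.4] 0.231
False [-0.56 -0.32 -6.23] [-3.9  2.3 -2.8] 0.233
False [-0.54 -0.14 -6.71] [-3.8  2.7 -2.3] 0.23
False [-0.55  0.07 -7.21] [-3.4  3.  -1.8] 0.236
[-0.46039809  0.54121476  0.74078112] 14.8083
```

```bash
python3 - <<'E'
from h import *
b=BORE+[-.0006,0]
p,rv=over(0,-.0405,0,b=b)
hit=r.line_to(p,max_speed=.03,guard=18)
print(hit,np.round(zF_now(0)*1000,2),np.round(r.get_ft_force(),1),np.round(r.get_ft_torque(),2),r.get_time_s())
s=r.get_image("side"); cv2.imwrite("pics/slid.png",cv2.resize(s[170:350,160:400],(800,600),interpolation=cv2.INTER_CUBIC))
E
```

```text
True [ -1.15   0.65 -38.93] [-0.7 -0.8  5.1] [0.21 0.04 0.18] 15.8667
```

View pics/slid.png

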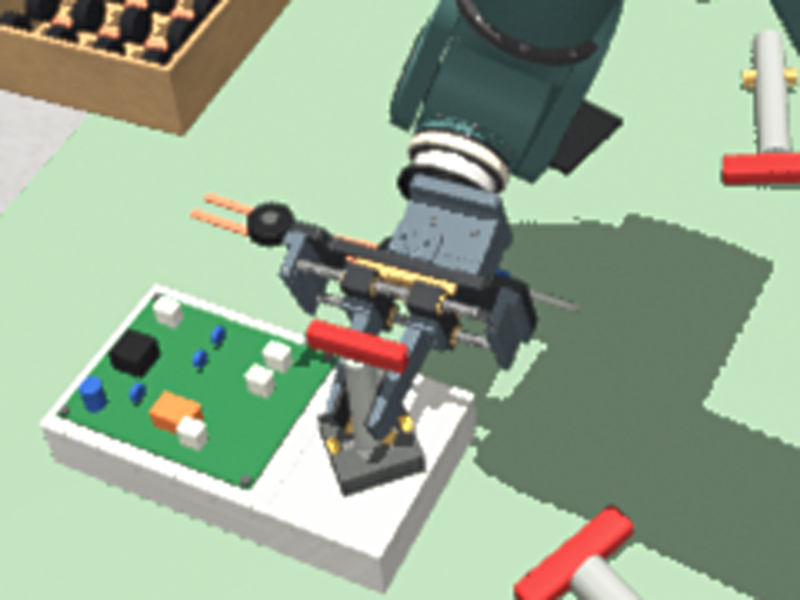

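The pin is upright with its ears across the cap. I release it, back out along the fingers, and look from above.

```bash
python3 - <<'E'
from h import *
f0=np.array(r.get_ft_force())
r.set_gripper(.5); print(np.round(r.get_ft_force(),1))
z=R.from_rotvec(r.get_eef_rot()).as_matrix()[:,2]
p=np.array(r.get_tool_pos()); print(r.line_to(p-.11*z,max_speed=.12,guard=15))
r.line_to(p-.11*z+[0,0,.16],max_speed=.25)
r.move_to(np.r_[BORE,.29],rot(0,0))
im,mp=look(); np.savez("up.npz",P=mp[1]); cv2.imwrite("pics/up.png",im)
print(r.get_time_s(),[(np.round(d["point"],1).tolist(),round(d["p"],2)) for d in r.search_frame("wrist","pin_handle")[:3]])
h=np.r_[BORE+[-.0011,.0006],.176]; print(np.round(proj(mp,[h,h+[0,.035,0],h+[.035,0,0],h-[.035,0,0]]),0).tolist())
E
```

```text
[0.1 0.5 0.7]
False
20.75 [([291.5, 326.0], 0.79), ([624.8, 308.2], 0.64), ([312.9, 227.2], 0.57)]
[[312.0, 235.0], [268.0, 235.0], [312.0, 192.0], [312.0, 276.0]]
```

View pics/up.png

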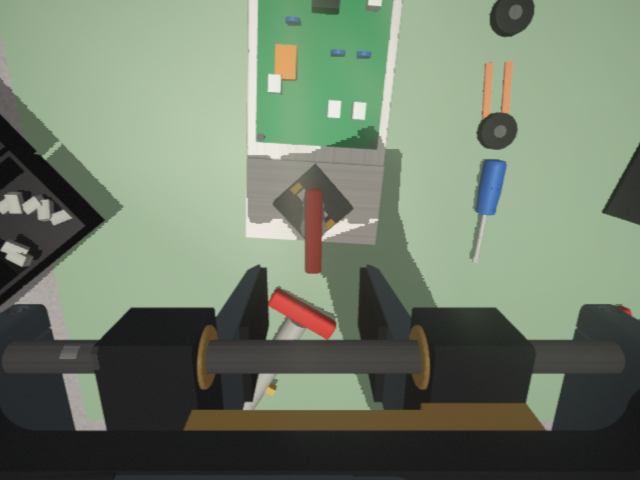

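The pin stands upright with its handle bar along world x, from (314,190) to (314,273), as predicted. Next I grip the handle, turn it to the slots and push down.

```bash
python3 - <<'E'
from h import *
c=BORE+[-.0008,0]
r.move_to(np.r_[c,.215],rot(0,0))
print(r.line_to(np.r_[c,.1615],max_speed=.1,guard=12))
r.set_gripper(0,35); print(r.get_width()*91,np.round(r.get_ft_force(),1),r.get_time_s())
for a in np.linspace(0,SLOT,4)[1:]: r.move_to(np.r_[c,.1615],rot(a,0))
print(np.round(r.get_ft_force(),1),np.round(r.get_ft_torque(),2))
hit=r.line_to(np.r_[c,.142],max_speed=.04,guard=15)
print(hit,np.round(r.get_tool_pos(),4),np.round(r.get_ft_force(),1),np.round(r.get_ft_torque(),2),r.get_width()*91,r.get_time_s())
E
```

```text
False
14.153432146742647 [-1.4 -1.4  3.8] 22.475
[-0.   0.2 -2.9] [0.18 0.01 0.01]
True [0.4901 0.2035 0.1416] [-1.2 -0.8  8.8] [-0.11  0.47 -0.03] 13.361418993341436 24.0167
```

The ears went through the slots: it dropped the full 20 mm and touched the hollow floor. Now the quarter turn.

```bash
python3 - <<'E'
from h import *
c=np.array(r.get_tool_pos())[:2]; z=.1422
for a in np.linspace(0,np.pi/2,7)[1:]: r.move_to(np.r_[c,z],rot(SLOT+a,0))
print(np.round(r.get_ft_force(),1),np.round(r.get_ft_torque(),2),r.get_width()*91,r.get_time_s())
hit=r.line_to(np.r_[c,z+.005],max_speed=.03,guard=12); print("pull",hit,np.round(r.get_tool_pos(),4),np.round(r.get_ft_force(),1))
r.line_to(np.r_[c,.1416],max_speed=.03,guard=10)
r.set_gripper(.45); print(r.line_to(np.r_[c,.25],max_speed=.12,guard=12))
r.move_to(np.r_[c[0]-.03,c[1],.30],rot(SLOT+np.pi/2-.6,0))
im,mp=look(); cv2.imwrite("pics/fin.png",im); s=r.get_image("side"); print(r.get_time_s())
cv2.imwrite("pics/fin.png",cv2.hconcat([cv2.resize(im[60:420,100:540],(400,330)),cv2.resize(s[200:340,180:350],(400,330))]))
E
```

```text
[-4.   2.5 -3.2] [ 0.72  0.99 -0.05] 14.01540949546922 26.1667
pull True [0.4888 0.2032 0.1456] [ 0.6  0.5 -1.7]
False
29.0
```

View pics/fin.png

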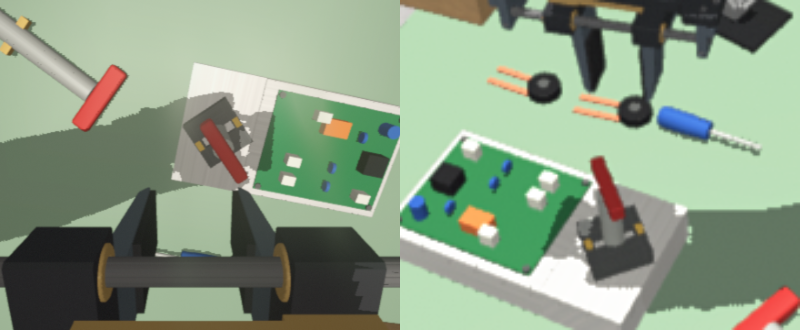

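The pin is seated upright with the handle across the slots, and the pull test stopped it after the 4 mm of play, so it is locked. The coils and screwdriver are where they were.

```bash
python3 -c "
from station import r
print(r.sign_off())"
```

```text
the job is handed in; nothing more can be done
None
```

The pin stood upright in the bore, then was regripped by its handle, pushed down, turned a quarter turn and let go; a pull test showed it locked, and the job was handed in at about 29 s.

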